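# Run the garment conveyor at its third speed from the console drawer

### The arm

A 6-joint arm with a two-finger parallel gripper is mounted at the origin on a cart in front of the work surface, level with it; the furniture and walls round the work are solid. World frame = base frame: x ahead of the robot, y to its left, z up, the work surface at z = 0. Lengths are in m, angles in rad, forces in N, time in s.
With the tool pointing down it reaches from about 0.3 to 0.825 m from the base axis. Payload 5.4 kg.
Tool frame: the origin (TCP) lies between the finger pads; the fingertips stand 14 mm ahead of it and the grasp point (between the pads) lies 5 mm behind it; z points along the fingers, y is the line along which they close (so a half turn about z gives the same grasp; the last joint's range is limited). The gripper opens to 92 mm and grips with 3 to 60 N. Pads are 20 mm wide; open, the fingers measure 128 mm over their backs; the gripper's body (75 mm by 189 mm) begins 69 mm behind the grasp point.
Start: joints at [1.122, 0.158, 1.597, -0, 1.386, -0.21], TCP at [0.136, 0.559, 0.229] pointing down, gripper open.
Joint ranges: [-2.91, 2.91], [-0.94, 2.29], [0.18, 2.7], [-1.29, 4.43], [0.17, 2.64], [-3, 3]. Speed limits (rad/s): [2.57, 2.57, 3.14, 3.14, 3.14, 3.14].

### API

Orientations are given as a unit quaternion [x, y, z, w].
In Python, from bench import ctrl gives the robot as it stands.
- The arm moves only by the tool arm_command, never from a script. Its argument "steps" is a list of rows, each a list of 6 numbers: the shift along the tool's x, y, z scaled (see below), then the turn, a rotation vector about the tool's x, y, z scaled (see below). A call has 1 to 10 rows; each row shifts and turns the commanded pose from where the row before left it, along the tool's axes as they then stand; what a row does not reach is not made up. The controller multiplies each number of a shift by 0.025 m and each number of a turn by 0.1 rad. A row lasts 1/8 s, in which the tool goes at most 62.5 mm and 10.7 degrees, less where a joint would pass 70% of its speed; a pose out of reach is approached as far as the arm can. A call with a number of a shift or a turn outside -1 to 1 is refused whole. A call with a gripper value outside its range is refused whole. "hand" is the opening, from -1 (shut) to 1 (fully open), set as the call begins (left out, the last holds). The fingers move at their own pace and stop on an object; the grip force is fixed at half the most. Time passes only in rows, so rows that do not move let the fingers close. It gives the time, the measured TCP pose, the force, the opening and the grip force at its end, in the units of the state.
- ctrl.get_obs(): the state, without advancing time (a new reading comes with each control period).
- ctrl.read_camera(name): name is "scene" or "top" or "wrist"; returns a dict with "pixels" (400x640x3 uint8, red, green, blue), "z_map" (400x640 float32, m along the optical axis (not along the pixel's ray), 0 where there is no reading), "fx", "fy", "cx", "cy" (pixels), "rvec" (rotation vector, rad) and "tvec" (3), from world to camera coordinates, as OpenCV has them; the wrist camera has in their place "hand_eye" (4x4, takes a point from camera to tool coordinates, whose origin is the TCP and whose axes are the flange's). Camera axes: x right, y down, z forward; pixel columns grow to the right and rows downward; lengths in m; the calibration is good to about 2 mm. A picture is of the moment at which its call begins: read the wrist's pose just before it.
- ctrl.finish_job(): hands the job in; it is judged then, once.
The state is a dict: "t": time; "joint_positions": joint angles; "qvel": joint speeds; "effort": joint torques, N m; "tool_pos": TCP position; "eef_rot": TCP orientation; "contact_force": force on the tool from outside, world axes, zero at the start; "moment": the same for the moment, N m; "finger_gap": finger opening in m; "grip_force": force on a finger pad.
Only numpy, scipy, OpenCV 4.12 (cv2) and the standard library are available. Lean on these libraries where they do the work, as an engineer would, in place of code of your own. Each camera call takes 0.05 s, during which the arm holds its last target. There are 200 camera calls.

### The job

Pull the conveyor console's drawer all the way out by its bar handle, then turn the spring-return dial inside it clockwise past its first two clicks to the third one (the row of three pips), never over to the fourth. Hold the dial there with the gripper and finish while still holding it, since it springs back to zero when let go. Leave the other things on the counter and on the console where they are.

Things in the scene. Friction and masses are not known exactly. Their poses are not given: they have to be found in the camera images.
- console: Low grey metal console box, 128 deep (x), 290 wide (y), 100 mm high, fixed on the counter, a drawer over its whole front. Origin: on the counter surface, at the middle of the lower edge of its front opening. Its x axis points from the front into the box (away from the robot), y left along the front, z up. The drawer slides out along -x.
- drawer (a joint): How far the drawer is out, m: 0 shut, 0.105 fully out at its stop. It starts 0 to 0.02 open, slides with about 3 N friction and stays where it is left. Its front panel is 12 mm thick, 284 wide, its top edge 91 mm above the counter.
- drawer_handle (a point): Middle of the drawer's straight steel bar handle, on the bar's axis, 70 mm above the counter; moves with the drawer, axes as the console's. The bar is 10 mm thick and 112 long along y, its axis 42 mm in front of the panel (37 mm clear between them), on two posts 52 mm either side of the middle; nothing is above it.
- jog_dial (a joint): Angle of the dial, rad: 0 at zero, growing clockwise seen from above. Clicks (detents): first 0.42, second 0.84, third 1.26, fourth 1.68; end stop 1.9. A spring always drives it back to 0 (0.06 N m at zero, 0.15 N m at the third click, up to 0.06 N m more or less between clicks); let go, it stays at no click.
- dial_grip (a point): Grip point of the black dial, on its upright turning axis, 70 mm above the counter. An upright bar grip 52 long, 14 thick, from 44 to 86 mm above the counter, with a white line on its pointer end, stands on a round skirt of radius 30 (top 44). Axes: x along the bar to the pointer end, y across it, z up; at zero x points 0.63 rad left (anticlockwise) of the console's x.
- dial_deck (a point): Point on the drawer's flat aluminium deck under the dial's axis, 34 mm above the counter, 70 behind the outer face of the front panel, on the middle line. Drawer shut: under the console's top; fully out: 47 mm in front of the box. Rows of one, two, three and four black pips on the deck, on the dial's far side from left to right, mark the clicks.
- pin_tin_mid (a point): Bystander, to be left alone: the round pin tin with a pressed-on lid, diameter 60, 21 high, standing on top of the console mm. This point: its middle, half-way up.
- thread_spool_1_mid (a point): Bystander, to be left alone: a thread spool, diameter 29, 47 high, standing on top of the console mm. This point: its middle, half-way up.
- stapler_mid (a point): Bystander, to be left alone: a stapler, 33x136x43, on the counter to the left of the console mm. This point: its middle, half-way up.
- sticky_block_mid (a point): Bystander, to be left alone: a block of sticky notes, 51x51x18, on the counter to the right of the console mm. This point: its middle, half-way up.
- tailor_chalk_0_mid (a point): Bystander, to be left alone: a flat triangular piece of tailor's chalk, 40x44x8, on the counter to the left of the drawer's path mm. This point: its middle, half-way up.
- key_tag_mid (a point): Bystander, to be left alone: two keys on a round tag, 43x100x5, on the counter to the right of the drawer's path mm. This point: its middle, half-way up.

How it is judged:
On the way, in this order (a step that is already met when the one before it is completed fails the run):
1. the drawer is pulled out fully (to within 15 mm of its stop) (value of joint drawer above 0.09 m), for 0.2 s.
2. with the drawer out, the dial is turned to the third click (1.26 rad, within 0.15) and held there by the gripper (value of joint drawer above 0.09 m and value of joint jog_dial between 1.11 and 1.41 rad and contact force between the fingers and jog_dial above 1 N), for 0.3 s.
At the end, for the whole second after the job is handed in: The drawer is out to within 15 mm of its stop (over 0.09 m); the dial stands still at its third click (1.11 to 1.41 rad), held by the gripper's fingers (contact force over 1 N) (all of step 2 and velocity of joint jog_dial between -0.2 and 0.2 rad/s); the arm keeps its last pose, push and grip.
It fails at once if the dial is turned past the third click towards the fourth (over 1.5 rad) (value of joint jog_dial above 1.5 rad).
It fails at once if one of the other things on the counter or on the console is moved more than 30 mm (distance of any of pin_tin_mid, thread_spool_1_mid, stapler_mid, sticky_block_mid, tailor_chalk_0_mid, key_tag_mid from where it was at the start of the episode above 0.03 m).
It also fails if it takes over 48 s, if anything falls off the work surface, if the arm or the gripper's body presses on something with over 40 N, if the wrist force passes 120 N, or if a joint passes its speed limit or range.

## Working session

There is one attempt and no reset: what is moved stays moved. The work goes in short steps, Python scripts to look and compute and a tool call to move; the robot and the scene stay as the last step left them, time stands still between calls to the robot, and variables do not carry over. Pictures are saved under pics/ and viewed, at most 10 in all, crops included, and the job is handed in when it is done.

Besides the shell and the picture viewer there is one more tool, called after "Call:" in YAML: its name, and indented under it one key for each argument. arm_command: Moves the arm, as the interface text tells. Its arguments: {"type":"object","properties":{"steps":{"type":"array","items":{"type":"array","items":{"type":"number"}}},"hand":{"type":"number"}},"required":["steps"]}

```bash
ls; mkdir -p pics; cat > h.py <<'E'
import numpy as np, cv2
from scipy.spatial.transform import Rotation as R
from bench import ctrl
def pts(c,obs=None):
    z=c["z_map"]; v,u=np.mgrid[0:z.shape[0],0:z.shape[1]]
    P=np.stack([(u-c["cx"])/c["fx"]*z,(v-c["cy"])/c["fy"]*z,z],-1)
    if "rvec" in c:
        M=R.from_rotvec(np.ravel(c["rvec"])).as_matrix(); W=(P-np.ravel(c["tvec"]))@M
    else:
        H=np.array(c["hand_eye"]); T=P@H[:3,:3].T+H[:3,3]
        W=T@R.from_quat(obs["eef_rot"]).as_matrix().T+np.array(obs["tool_pos"])
    W[z<=0]=np.nan
    return W
E
python3 - <<'E'
from h import *
o=ctrl.get_obs();print(o)
for n in ("scene","top"):
    c=ctrl.read_camera(n); np.savez("/tmp/%s.npz"%n,**c); cv2.imwrite("pics/%s0.png"%n,c["pixels"][:,:,::-1])
E
```

```text
pics
{'t': 0.0, 'joint_positions': array([ 1.12191246e+00,  1.59018172e-01,  1.59821693e+00, -5.14412118e-06,
        1.38617210e+00, -2.10095509e-01]), 'qvel': array([ 1.71195851e-06,  8.68476305e-04,  3.11383235e-03, -3.34107821e-04,
       -1.40124819e-03,  6.33588456e-04]), 'effort': array([-2.00568616e-05, -3.85574627e+01, -3.22109735e+01,  7.02743372e-02,
        3.79583880e-02, -1.08351808e-04]), 'tool_pos': array([0.13576123, 0.55813886, 0.2276439 ]), 'eef_rot': array([ 1.19110203e-01,  9.92880625e-01, -8.59287960e-04, -2.91165997e-04]), 'contact_force': array([0.62192991, 0.67902245, 0.85015664]), 'moment': array([ 0.04401948, -0.04263943,  0.01096321]), 'grip_force': 0.0, 'finger_gap': 0.09213037601507057}
```

View pics/scene0.png

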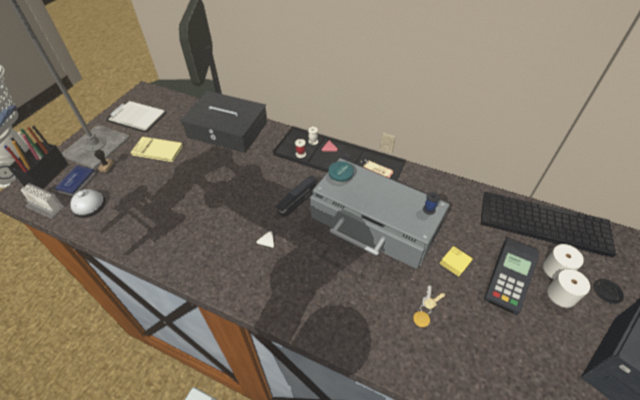

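View pics/top0.png

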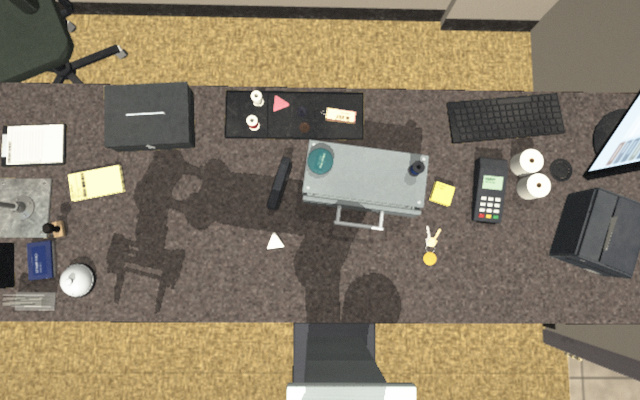

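The console sits slightly rotated. In the top view its top is around (365,175), the handle bar around (360,222), the chalk at (275,242) and the keys at (430,245). I'll measure the console and handle using depth.

```bash
python3 - <<'E'
from h import *
for n in ("top","scene"):
    c=dict(np.load("/tmp/%s.npz"%n)); W=pts(c); x,y,z=W[...,0],W[...,1],W[...,2]
    print(n,c["fx"],c["tvec"])
    win=np.zeros(z.shape,bool)
    if n=="top": win[130:235,295:435]=1
    else: win[155:265,300:455]=1
    t=win&(abs(z-.1)<.005)
    r=cv2.minAreaRect(W[t][:,:2].astype(np.float32)); print("boxtop",t.sum(),np.nanmedian(z[t]),r,cv2.boxPoints(r).round(4).tolist())
    w2=win.copy(); 
    t2=win&(z>.055)&(z<.08)
    for lo in (.084,.06):
        m=win&(z>lo)&(z<lo+.012); 
        r=cv2.minAreaRect(W[m][:,:2].astype(np.float32)); print(lo,m.sum(),cv2.boxPoints(r).round(4).tolist())
    if n=="top":
        for rr,cc in ((208,345),(222,360),(225,350),(226,370),(213,381),(205,360),(242,275),(245,430),(258,430),(194,442)): print((cc,rr),W[rr,cc].round(4))
        cr=cv2.resize(c["pixels"][130:240,290:440],None,fx=5,fy=5,interpolation=2); cv2.imwrite("pics/crop1.png",cr[:,:,::-1])
E
```

```text
top 438.6654282736013 [0.06986509 0.60678249 1.05776557]
boxtop 5682 0.09907016647793013 ((0.6561530232429504, -0.022169023752212524), (0.28990235924720764, 0.1385284811258316), 83.21734619140625) [[0.5702999830245972, -0.15790000557899475], [0.7077999711036682, -0.17430000007152557], [0.7421000003814697, 0.1136000007390976], [0.6044999957084656, 0.1298999935388565]]
0.084 952 [[0.5629000067710876, -0.15760000050067902], [0.7074000239372253, -0.17499999701976776], [0.7422000169754028, 0.11339999735355377], [0.5978000164031982, 0.13079999387264252]]
0.06 174 [[0.5174000263214111, -0.14830000698566437], [0.5824999809265137, -0.155799999833107], [0.6151999831199646, 0.12720000743865967], [0.5501000285148621, 0.1348000019788742]]
(345, 208) [0.5847 0.0203 0.0307]
(360, 222) [ 0.5523 -0.0209 -0.0031]
(350, 225) [0.54   0.0112 0.071 ]
(370, 226) [ 0.5379 -0.0365  0.0735]
(381, 213) [ 0.5694 -0.0631  0.0737]
(360, 205) [ 0.5866 -0.0111  0.0883]
(275, 242) [0.4991 0.1947 0.0091]
(430, 245) [ 0.4951 -0.1998 -0.0006]
(430, 258) [ 0.4622 -0.1992 -0.0007]
(442, 194) [ 0.6246 -0.2285  0.0172]
scene 407.25368989017585 [-0.15712075  0.5106403   0.6452033 ]
boxtop 4770 0.09932363173770277 ((0.6597680449485779, -0.02698509395122528), (0.2896248400211334, 0.13082170486450195), 82.8722152709961) [[0.5769000053405762, -0.16259999573230743], [0.7067000269889832, -0.17880000174045563], [0.7426000237464905, 0.10859999805688858], [0.6128000020980835, 0.12479999661445618]]
0.084 838 [[0.5582000017166138, -0.1598999947309494], [0.7046999931335449, -0.17949999868869781], [0.7430999875068665, 0.10769999772310257], [0.5965999960899353, 0.12729999423027039]]
0.06 500 [[0.48910000920295715, 0.0957999974489212], [0.5604000091552734, -0.21140000224113464], [0.7041000127792358, -0.17810000479221344], [0.6327999830245972, 0.12919999659061432]]
```

View pics/crop1.png

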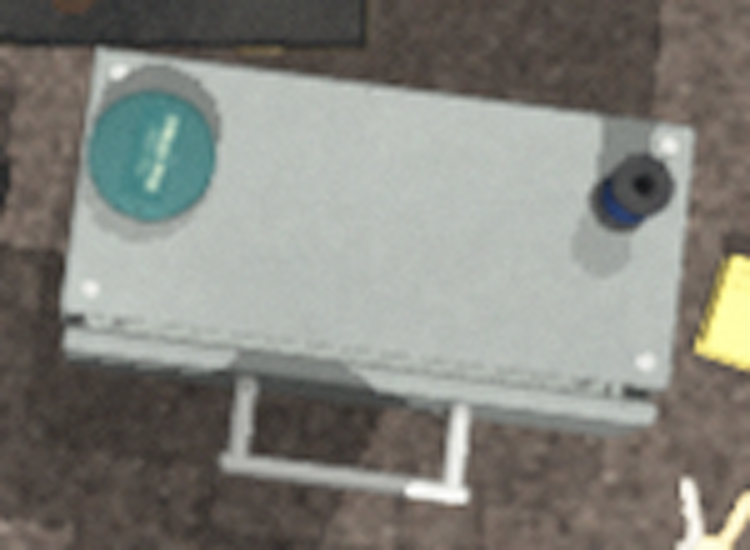

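The bar runs from crop (222,463) to (467,495), which is full-image (334.4,222.6) to (383.4,229). I'll cast these onto z≈0.075 and check them against the stated geometry.

```bash
cat >> h.py <<'E'
def ray(c,u,v,z):
    M=R.from_rotvec(np.ravel(c["rvec"])).as_matrix(); C=-M.T@np.ravel(c["tvec"])
    d=M.T@np.array([(u-c["cx"])/c["fx"],(v-c["cy"])/c["fy"],1]); return C+d*(z-C[2])/d[2]
def rel(p,yaw,o=None):
    "world target (TCP) + tool-y yaw -> shift in tool axes (m/0.025), turn about tool z (/0.1)"
    o=o or ctrl.get_obs(); M=R.from_quat(o["eef_rot"]); cur=np.arctan2(*M.as_matrix()[1::-1,1])
    d=M.inv().apply(np.array(p)-o["tool_pos"])
    print("tcp",np.round(o["tool_pos"],4),"yaw",round(cur,4),"tilt",np.round(M.as_matrix()[:,2],3),"steps",np.round(d/.025,2),"turn",np.round(-(yaw-cur)/.1,2))
E
python3 - <<'E'
from h import *
c=dict(np.load("/tmp/top.npz")); W=pts(c)
a=ray(c,334.4,222.6,.075); b=ray(c,383.4,229,.075); print(a,b,np.linalg.norm(a-b),(a+b)/2,"yaw",np.arctan2((b-a)[1],(b-a)[0])+np.pi/2)
z=W[...,2]; m=np.zeros(z.shape,bool); m[216:236,330:388]=1; m&=(z>.064)&(z<.085); P=W[m]
r=cv2.minAreaRect(P[:,:2].astype(np.float32)); print(m.sum(),r)
E=np.array([-.119,0]);s=np.array([np.cos(-.119),np.sin(-.119)]);print("front x:",[float(np.dot(q,s)) for q in ([.5703,-.1579],[.5629,-.1576],[.5523,-.0209])])
rel([(a+b)[0]/2,(a+b)[1]/2,.2],-.119)
E
```

```text
[0.54511651 0.04877148 0.075     ] [ 0.53098364 -0.06838705  0.075     ] 0.11800788057468092 [ 0.53805008 -0.00980779  0.075     ] yaw -0.12005021197151922
276 ((0.5451368689537048, -0.008125979453325272), (0.03385945037007332, 0.12020360678434372), 0.46645495295524597)
front x: [0.5850125374107077, 0.5776292555069057, 0.5508752866433895]
tcp [0.1358 0.5582 0.2277] yaw 1.332 tilt [-0.001 -0.002 -1.   ] steps [-21.01 -18.27   1.13] turn 14.51
```

Call:
arm_command:
  steps:
    - [-1, -0.87, 0, 0, 0, 0]
    - [-1, -0.87, 0, 0, 0, 0]
    - [-1, -0.87, 0, 0, 0, 0]
    - [-1, -0.87, 0, 0, 0, 0]
    - [-1, -0.87, 0, 0, 0, 0]
    - [-1, -0.87, 0, 0, 0, 0]
    - [-1, -0.87, 0, 0, 0, 0]
    - [-1, -0.87, 0, 0, 0, 0]
    - [-1, -0.87, 0, 0, 0, 0]
    - [-1, -0.87, 0, 0, 0, 0]
  hand: -0.22

```text
t: 1.35
tool_pos: [0.3277, 0.2871, 0.2282]
eef_rot: [0.119, 0.993, -0.0, -0.0]
contact_force: [-0.6, 0.5, 1.0]
finger_gap: 0.0357
grip_force: 0.0
```

Call:
arm_command:
  steps:
    - [-1, -0.87, 0, 0, 0, 0]
    - [-1, -0.87, 0, 0, 0, 0]
    - [-1, -0.87, 0, 0, 0, 0]
    - [-1, -0.87, 0, 0, 0, 0]
    - [-1, -0.87, 0, 0, 0, 0]
    - [-1, -0.87, 0, 0, 0, 0]
    - [-1, -0.87, 0, 0, 0, 0]
    - [-1, -0.87, 0, 0, 0, 0]
    - [-1, -0.87, 0, 0, 0, 0]
    - [-1, -0.87, 0, 0, 0, 0]

```text
t: 2.6
tool_pos: [0.5192, 0.0169, 0.2281]
eef_rot: [0.119, 0.993, 0.0, -0.0]
contact_force: [-0.4, 0.1, -0.2]
finger_gap: 0.0359
grip_force: 0.0
```

Call:
arm_command:
  steps:
    - [-0.5, -0.4, 0, 0, 0, 0.9]
    - [-0.5, -0.4, 0, 0, 0, 1]
    - [0, 0, 0, 0, 0, 1]
    - [0, 0, 0, 0, 0, 1]
    - [0, 0, 0, 0, 0, 1]
    - [0, 0, 0, 0, 0, 1]
    - [0, 0, 0, 0, 0, 1]
    - [0, 0, 0, 0, 0, 1]
    - [0, 0, 0, 0, 0, 1]
    - [0, 0, 0, 0, 0, 1]

```text
t: 3.85
tool_pos: [0.537, -0.0083, 0.228]
eef_rot: [0.578, 0.816, -0.0, -0.001]
contact_force: [0.4, -0.4, -0.0]
finger_gap: 0.0355
grip_force: 0.0
```

Call:
arm_command:
  steps:
    - [0, 0, 0, 0, 0, 1]
    - [0, 0, 0, 0, 0, 1]
    - [0, 0, 0, 0, 0, 1]
    - [0, 0, 0, 0, 0, 1]
    - [0, 0, 0, 0, 0, 0.6]
    - [0, 0, 0, 0, 0, 0]

```text
t: 4.6
tool_pos: [0.537, -0.0084, 0.2282]
eef_rot: [0.747, 0.664, -0.0, -0.0]
contact_force: [-0.4, 0.9, 0.2]
finger_gap: 0.0358
grip_force: 0.0
```

```bash
python3 - <<'E'
from h import *
rel([.538,-.01,.07],-.119)
o=ctrl.get_obs(); c=ctrl.read_camera("wrist"); print(o["t"],o["finger_gap"]); np.savez("/tmp/w1.npz",**c)
cv2.imwrite("pics/w1.png",c["pixels"][:,:,::-1])
W=pts(c,o); z=W[...,2]
m=(z>.06)&(z<.085)&(W[...,0]<.575)&(W[...,0]>.51)&(abs(W[...,1])<.1); P=W[m]
print(m.sum(),cv2.minAreaRect(P[:,:2].astype(np.float32)),cv2.boxPoints(cv2.minAreaRect(P[:,:2].astype(np.float32))))
E
```

```text
tcp [ 0.537  -0.0084  0.2282] yaw -0.1173 tilt [-0.001  0.    -1.   ] steps [-0.06  0.05  6.33] turn 0.02
4.6 0.03580268025119721
1715 ((0.5518593192100525, -0.009679827839136124), (0.12031600624322891, 0.03426428884267807), 83.20069122314453) [[ 0.52772546 -0.06738643]
 [ 0.56174874 -0.07144305]
 [ 0.5759932   0.04802678]
 [ 0.5419699   0.0520834 ]]
```

View pics/w1.png

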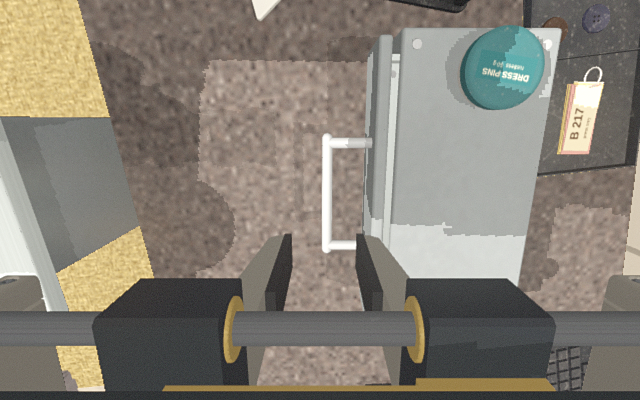

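The wrist view shows the bar at column ~327, between the finger columns 290 and 360, with the panel at about 375. The bar is centred, so I'll descend, grip and pull.

Call:
arm_command:
  steps:
    - [0, 0.06, 0.9, 0, 0, 0]
    - [0, 0, 0.9, 0, 0, 0]
    - [0, 0, 0.9, 0, 0, 0]
    - [0, 0, 0.9, 0, 0, 0]
    - [0, 0, 0.9, 0, 0, 0]
    - [0, 0, 0.9, 0, 0, 0]
    - [0, 0, 0.7, 0, 0, 0]
    - [0, 0, 0.4, 0, 0, 0]
    - [0, 0, 0, 0, 0, 0]

```text
t: 5.78
tool_pos: [0.5385, -0.0085, 0.0656]
eef_rot: [0.747, 0.664, -0.0, -0.0]
contact_force: [0.8, 0.6, 1.1]
finger_gap: 0.0359
grip_force: 0.0
```

Call:
arm_command:
  steps:
    - [0, 0, 0, 0, 0, 0]
    - [0, 0, 0, 0, 0, 0]
    - [0, 0, 0, 0, 0, 0]
    - [0, 0, 0, 0, 0, 0]
    - [0, 0, 0, 0, 0, 0]
  hand: -1

```text
t: 6.4
tool_pos: [0.5395, -0.0087, 0.0668]
eef_rot: [0.748, 0.664, 0.0, 0.001]
contact_force: [1.4, 0.8, 3.1]
finger_gap: 0.0092
grip_force: 30.0
```

Call:
arm_command:
  steps:
    - [0, -0.3, 0, 0, 0, 0]
    - [0, -0.5, 0, 0, 0, 0]
    - [0, -0.6, 0, 0, 0, 0]
    - [0, -0.6, 0, 0, 0, 0]
    - [0, -0.6, 0, 0, 0, 0]
    - [0, -0.6, 0, 0, 0, 0]
    - [0, -0.4, 0, 0, 0, 0]
    - [0, -0.2, 0, 0, 0, 0]
    - [0, 0, 0, 0, 0, 0]

```text
t: 7.52
tool_pos: [0.4439, 0.0029, 0.0667]
eef_rot: [0.748, 0.664, -0.0, -0.0]
contact_force: [-0.8, 2.6, 9.2]
finger_gap: 0.0091
grip_force: 30.0
```

Call:
arm_command:
  steps:
    - [0, -0.12, 0, 0, 0, 0]
    - [0, 0, 0, 0, 0, 0]
    - [0, 0, 0, 0, 0, 0]
    - [0, 0, 0, 0, 0, 0]

```text
t: 8.02
tool_pos: [0.4415, 0.0032, 0.0667]
eef_rot: [0.748, 0.664, 0.0, -0.0]
contact_force: [1.9, 2.8, 7.5]
finger_gap: 0.0092
grip_force: 30.0
```

```bash
python3 - <<'E'
from h import *
o=ctrl.get_obs(); print(o["t"],np.hypot(*(o["tool_pos"][:2]-[.5395,-.0087])))
c=ctrl.read_camera("top"); np.savez("/tmp/top2.npz",**c)
cr=cv2.resize(c["pixels"][150:270,280:440],None,fx=5,fy=5,interpolation=2); cv2.imwrite("pics/top2.png",cr[:,:,::-1])
E
```

```text
8.025 0.09867711768770648
```

View pics/top2.png

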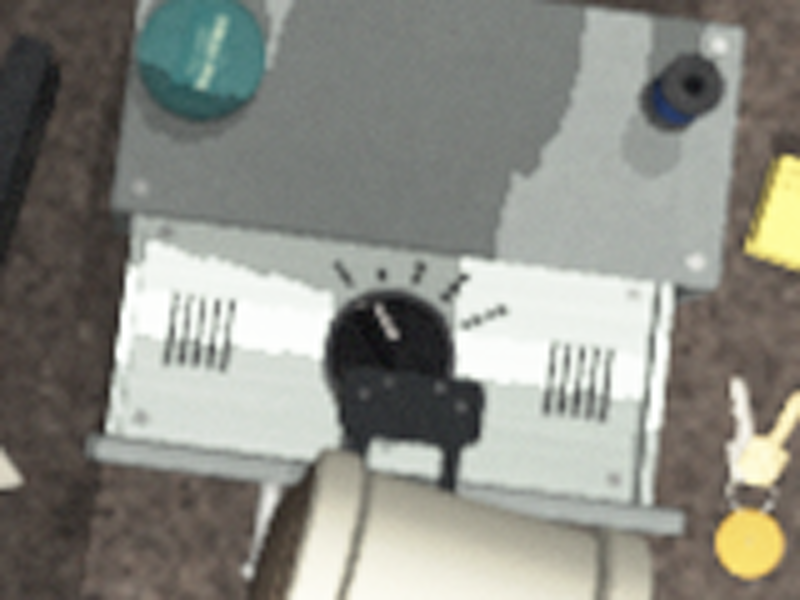

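The drawer is out and the dial is visible at crop (390,345), with its white line pointing toward (385,320) and the pips behind it. I'll pull gently against the stop, then release and rise.

Call:
arm_command:
  steps:
    - [0, -0.1, 0, 0, 0, 0]
    - [0, -0.05, 0, 0, 0, 0]
    - [0, 0, 0, 0, 0, 0]
    - [0, 0, 0, 0, 0, 0]

```text
t: 8.57
tool_pos: [0.4406, 0.0032, 0.0668]
eef_rot: [0.748, 0.664, 0.003, 0.003]
contact_force: [13.5, 1.4, -5.5]
finger_gap: 0.009
grip_force: 30.0
```

Call:
arm_command:
  steps:
    - [0, 0, 0, 0, 0, 0]
    - [0, 0, 0, 0, 0, 0]
    - [0, 0, 0, 0, 0, 0]
    - [0, 0, 0, 0, 0, 0]
  hand: -0.22

```text
t: 9.07
tool_pos: [0.4371, 0.0034, 0.0657]
eef_rot: [0.748, 0.664, -0.0, -0.001]
contact_force: [-1.0, -0.0, 0.4]
finger_gap: 0.0361
grip_force: 0.0
```

Call:
arm_command:
  steps:
    - [0, 0, -0.9, 0, 0, 0]
    - [0, 0, -0.9, 0, 0, 0]
    - [0, 0, -0.9, 0, 0, 0]
    - [0, 0, -0.9, 0, 0, 0]
    - [0, 0, -0.9, 0, 0, 0]
    - [0, 0, -0.9, 0, 0, 0]
    - [0, 0, 0, 0, 0, 0]

```text
t: 9.95
tool_pos: [0.4388, 0.0031, 0.2025]
eef_rot: [0.748, 0.664, 0.001, 0.001]
contact_force: [0.5, 0.5, -0.1]
finger_gap: 0.036
grip_force: 0.0
```

```bash
python3 - <<'E'
from h import *
o=ctrl.get_obs(); c=ctrl.read_camera("wrist"); np.savez("/tmp/w2.npz",**c)
cv2.imwrite("pics/w2.png",c["pixels"][:,:,::-1]); W=pts(c,o); z=W[...,2]
g=c["pixels"].max(2); 
m=(z>.035)&(z<.1)&(g<90)&(W[...,0]>.48)&(W[...,0]<.62)&(abs(W[...,1])<.1)
print(m.sum()); 
for lo,hi in ((.040,.048),(.08,.092)):
    q=m&(z>lo)&(z<hi)
    if q.sum()>20: print(lo,q.sum(),cv2.minAreaRect(W[q][:,:2].astype(np.float32)),cv2.minEnclosingCircle(W[q][:,:2].astype(np.float32)))
print(np.array([.4415,.0032])+.112*np.array([np.cos(-.119),np.sin(-.119)]))
E
```

```text
3360
0.04 1031 ((0.5470942258834839, -0.008184179663658142), (0.05207205191254616, 0.04796438291668892), 85.37102508544922) ((0.550603449344635, -0.009707569144666195), 0.028284672647714615)
0.08 933 ((0.5065755844116211, 0.025666341185569763), (0.07482434064149857, 0.1295640915632248), 39.59170150756836) ((0.5231987237930298, 0.04007822275161743), 0.06619364768266678)
[ 0.55270792 -0.01009657]
```

View pics/w2.png

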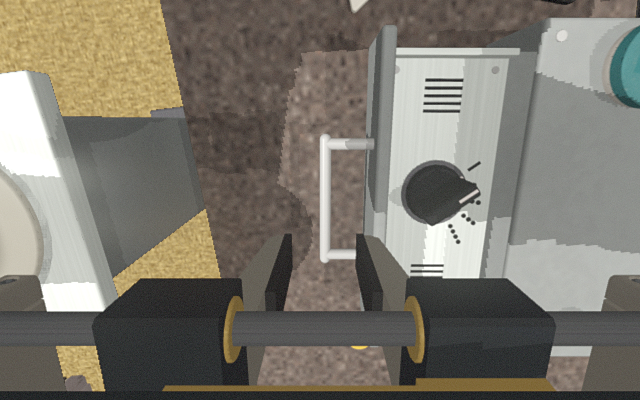

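At the stop the force rises to 13 N, so the drawer is fully out. The dial is at image (435,192), pointer end at (472,192). Adding the handle-to-dial offset gives (0.552,-0.010), which agrees with the skirt measurement within 1.5 mm.

```bash
python3 - <<'E'
from h import *
rel([.552,-.010,.067],-1.06)
E
```

```text
tcp [0.4379 0.0033 0.2011] yaw -0.118 tilt [ 0.001 -0.    -1.   ] steps [0.01 4.59 5.37] turn 9.42
```

Call:
arm_command:
  steps:
    - [0, 0.9, 0, 0, 0, 0]
    - [0, 0.95, 0, 0, 0, 0]
    - [0, 0.95, 0, 0, 0, 0]
    - [0, 0.95, 0, 0, 0, 0]
    - [0, 0.84, 0, 0, 0, 0]
    - [0, 0, 0, 0, 0, 0.9]
    - [0, 0, 0, 0, 0, 1]
    - [0, 0, 0, 0, 0, 1]
    - [0, 0, 0, 0, 0, 1]
    - [0, 0, 0, 0, 0, 1]
  hand: -0.1

```text
t: 11.25
tool_pos: [0.5507, -0.0099, 0.199]
eef_rot: [0.887, 0.462, -0.001, -0.001]
contact_force: [0.0, -0.4, 0.1]
finger_gap: 0.0415
grip_force: 0.0
```

Call:
arm_command:
  steps:
    - [0, 0, 0, 0, 0, 1]
    - [0, 0, 0, 0, 0, 1]
    - [0, 0, 0, 0, 0, 1]
    - [0, 0, 0, 0, 0, 1]
    - [0, 0, 0, 0, 0, 0.5]
    - [0, 0, 0.8, 0, 0, 0]
    - [0, 0, 0.8, 0, 0, 0]
    - [0, 0, 0, 0, 0, 0]

```text
t: 12.25
tool_pos: [0.5494, -0.0097, 0.1577]
eef_rot: [0.967, 0.254, -0.003, -0.002]
contact_force: [0.2, -0.3, 0.7]
finger_gap: 0.0414
grip_force: 0.0
```

```bash
python3 - <<'E'
from h import *
rel([.552,-.010,.067],-1.06)
o=ctrl.get_obs(); c=ctrl.read_camera("top"); np.savez("/tmp/top3.npz",**c)
a=cv2.resize(c["pixels"][150:270,290:430],None,fx=4,fy=4,interpolation=2)
c=ctrl.read_camera("wrist"); b=c["pixels"][150:400,120:520]
W=pts(c,o); z=W[...,2]
im=np.zeros((480,400,3),np.uint8); im[:250]=b
im=np.hstack([im[:,:240+0],a[:, :560]]) if 0 else im
out=np.zeros((480,800,3),np.uint8); out[:,:400]=a[:480,80:480]; out[:250,400:]=b
cv2.imwrite("pics/d3.png",out[:,:,::-1])
E
```

```text
tcp [ 0.5494 -0.0097  0.1577] yaw -1.0581 tilt [-0.006  0.001 -1.   ] steps [0.1  0.08 3.63] turn 0.02
```

View pics/d3.png

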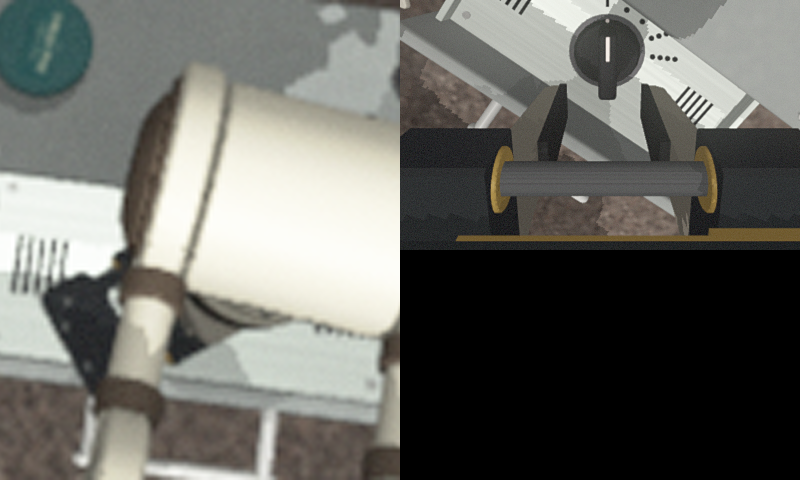

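The top view is blocked by the arm. In the wrist crop (right half) the bar is vertical at column ~607, midway between the fingers at 567 and 642, so yaw is aligned. I'll nudge 2 mm and descend.

Call:
arm_command:
  steps:
    - [0.1, 0.08, 0.6, 0, 0, 0]
    - [0, 0, 0.8, 0, 0, 0]
    - [0, 0, 0.8, 0, 0, 0]
    - [0, 0, 0.7, 0, 0, 0]
    - [0, 0, 0.5, 0, 0, 0]
    - [0, 0, 0.25, 0, 0, 0]
    - [0, 0, 0, 0, 0, 0]

```text
t: 13.22
tool_pos: [0.5548, -0.0107, 0.0696]
eef_rot: [0.967, 0.254, -0.0, -0.0]
contact_force: [-0.3, 0.3, 0.2]
finger_gap: 0.0413
grip_force: 0.0
```

Call:
arm_command:
  steps:
    - [0, 0, 0, 0, 0, 0]
    - [0, 0, 0, 0, 0, 0]
    - [0, 0, 0, 0, 0, 0]
    - [0, 0, 0, 0, 0, 0]
    - [0, 0, 0, 0, 0, 0]
  hand: -1

```text
t: 13.85
tool_pos: [0.5551, -0.0102, 0.0703]
eef_rot: [0.967, 0.254, 0.0, -0.0]
contact_force: [-1.1, 3.4, 4.3]
finger_gap: 0.0137
grip_force: 30.0
```

```bash
python3 - <<'E'
from h import *
rel([.552,-.010,.067],-1.06-1.26); print(ctrl.get_obs()["joint_positions"].round(2))
E
```

```text
tcp [ 0.5551 -0.0102  0.0703] yaw -1.0581 tilt [ 0.     0.001 -1.   ] steps [-0.1  -0.07  0.13] turn 12.62
[-0.24  0.29  1.78  0.    1.07  0.82]
```

Gripped (gap 13.7 mm, 30 N). Turning clockwise, most of the way first.

Call:
arm_command:
  steps:
    - [-0.08, 0, 0, 0, 0, 0]
    - [0, 0, 0, 0, 0, 0.6]
    - [0, 0, 0, 0, 0, 0.7]
    - [0, 0, 0, 0, 0, 0.7]
    - [0, 0, 0, 0, 0, 0.7]
    - [0, 0, 0, 0, 0, 0.7]
    - [0, 0, 0, 0, 0, 0.7]
    - [0, 0, 0, 0, 0, 0.7]
    - [0, 0, 0, 0, 0, 0.7]
    - [0, 0, 0, 0, 0, 0]

```text
t: 15.1
tool_pos: [0.5551, -0.0121, 0.0704]
eef_rot: [1.0, -0.019, 0.002, 0.0]
contact_force: [5.0, 2.2, -0.8]
finger_gap: 0.0137
grip_force: 30.0
```

```bash
python3 - <<'E'
from h import *
rel([.552,-.010,.067],-1.06-1.26); o=ctrl.get_obs(); print(o["moment"],o["contact_force"],o["finger_gap"])
E
```

```text
tcp [ 0.5551 -0.0121  0.0704] yaw -1.6083 tilt [ 0.005 -0.001 -1.   ] steps [-0.13 -0.08  0.13] turn 7.12
[ 0.3325622  -0.66096263  0.18156295] [ 5.04506236  2.1606755  -0.84045545] 0.013687444749142436
```

Call:
arm_command:
  steps:
    - [0, 0, 0, 0, 0, 0.7]
    - [0, 0, 0, 0, 0, 0.7]
    - [0, 0, 0, 0, 0, 0.7]
    - [0, 0, 0, 0, 0, 0.7]
    - [0, 0, 0, 0, 0, 0.7]
    - [0, 0, 0, 0, 0, 0.7]
    - [0, 0, 0, 0, 0, 0.7]
    - [0, 0, 0, 0, 0, 0.7]
    - [0, 0, 0, 0, 0, 0]
    - [0, 0, 0, 0, 0, 0]

```text
t: 16.35
tool_pos: [0.5545, -0.0137, 0.0703]
eef_rot: [0.956, -0.294, 0.002, 0.001]
contact_force: [4.0, -5.1, -0.1]
finger_gap: 0.0138
grip_force: 30.0
```

```bash
python3 - <<'E'
from h import *
rel([.552,-.010,.067],-1.06-1.26); o=ctrl.get_obs(); print(o["moment"],o["contact_force"],o["finger_gap"])
c=ctrl.read_camera("wrist"); cv2.imwrite("pics/w4.png",c["pixels"][:,:,::-1])
E
```

```text
tcp [ 0.5545 -0.0137  0.0703] yaw -2.1675 tilt [ 0.003 -0.004 -1.   ] steps [-0.17 -0.07  0.13] turn 1.53
[-0.71632949 -0.30761626  0.1071236 ] [ 3.97583898 -5.105319   -0.12686321] 0.013816853695782203
```

View pics/w4.png

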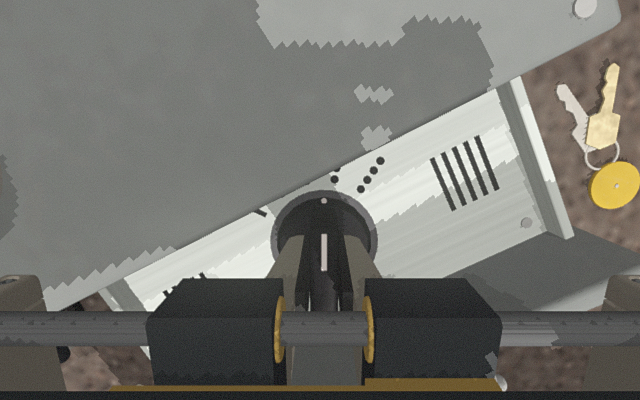

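The white line at column 323 stands just short of the three-pip row starting at (335,180), with the four-pip row to its right at (361,189)–(380,160). That agrees with about 1.11 rad, so 0.15 rad is left.

Call:
arm_command:
  steps:
    - [0, 0, 0, 0, 0, 0.5]
    - [0, 0, 0, 0, 0, 0.5]
    - [0, 0, 0, 0, 0, 0.5]
    - [0, 0, 0, 0, 0, 0]
    - [0, 0, 0, 0, 0, 0]
    - [0, 0, 0, 0, 0, 0]
    - [0, 0, 0, 0, 0, 0]

```text
t: 17.27
tool_pos: [0.5542, -0.0141, 0.0703]
eef_rot: [0.931, -0.365, 0.002, 0.002]
contact_force: [1.6, -5.0, -0.4]
finger_gap: 0.0134
grip_force: 30.0
```

```bash
python3 - <<'E'
from h import *
rel([.552,-.010,.067],-1.06-1.26); o=ctrl.get_obs(); print(o["t"],o["moment"],o["grip_force"],abs(o["qvel"]).max())
c=ctrl.read_camera("wrist"); cv2.imwrite("pics/w5.png",cv2.resize(c["pixels"][100:300,200:460,::-1],None,fx=3,fy=3))
E
```

```text
tcp [ 0.5542 -0.0141  0.0703] yaw -2.3171 tilt [ 0.003 -0.005 -1.   ] steps [-0.18 -0.06  0.13] turn 0.03
17.275 [-0.90914883 -0.02690944  0.18280741] 30.004108250141144 0.001288510785429987
```

View pics/w5.png

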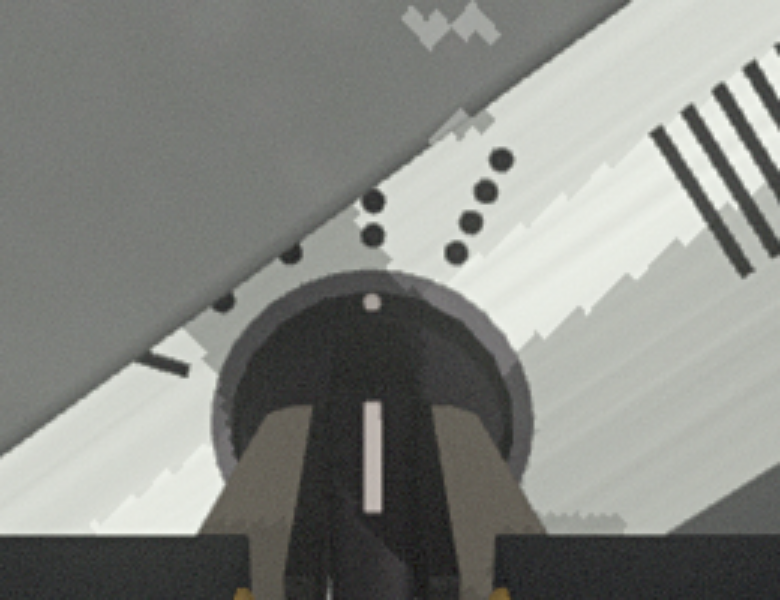

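The white line (column 372) now lines up with the three-pip row at (372,200–235), and the four-pip row is still to the right. The dial is held and still, so I'm handing in.

```bash
python3 -c "
from bench import ctrl
print(ctrl.finish_job())"
```

```text
the job is handed in; nothing more can be done
None
```

I pulled the drawer out to its stop and turned the dial to its third click, where the gripper was still holding it when I handed the job in at about 17 s; the hand-in returned no verdict.

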